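Latch the tumbler's guard gate and start it

TASK

The barrel tumbler is loaded with cast stones but its guard gate stands open. Swing the gate shut with its latch bar lifted over the keeper so that the bar drops fully home in the notch, and only then press the flat start button fully down and let it go. Leave the mushroom stop button and everything else on the bench alone.

Things in the scene. Friction and masses are not known exactly. Their poses are not given: they have to be found in the camera images.
- tumbler: Barrel tumbler: grey base 270 mm deep, 300 mm wide, with a black rubber barrel on rollers inside a guard of aluminium profile and clear panes, 195 mm high. Its front, towards the robot, is the gate. Origin under the middle of the base; x points from the front to the back, y to the left seen from the front, z up. Fixed to the bench.
- gate_hinge (a point): Point on the gate's vertical hinge line, 190 mm above the bench, level with the gate's top edge. The gate is an aluminium frame 227 mm wide, 16 mm thick, with a clear pane, hinged at its left (+y) side and opening towards the robot. The point turns with the gate: y points along the gate from its free edge to the hinge, x inwards through the gate, z up.
- gate (a joint): Angle of the gate, rad: 0 shut against its stop, growing as it opens (the gate's yaw is the tumbler's yaw minus this). Stays where it is left (hinge friction about 0.08 N m). With the latch bar down it shuts no further than about 0.08, as the bar runs against the keeper's front leg.
- latch (a joint): Angle of the latch bar, rad: 0 level (on its rest pad on the gate, or down in the notch), growing as the free end is lifted, 0.6 at most; falls back by its weight (about 2 N at the knob). It pivots on a level pin across the gate: 70 mm from the hinge line along the gate, 9 mm inwards of it, 210 mm above the bench. Raised more than about 0.14 it clears the keeper.
- latch_ball (a point): Centre of the black ball knob, 32 mm across, on a 10 mm upright stem on the latch bar: with the bar level 105 mm from the pivot pin towards the free end and 50 mm higher than the pin, so 260 mm above the bench. Free on all sides; can be gripped from above.
- latch_end (a point): The latch bar is flat steel 195 mm long, 20 mm high, 8 mm thick, lying along the top of the gate and reaching past its free edge. This point: middle of its underside 168 mm from the pivot, the part that drops into the keeper; 200 mm above the bench when level.
- notch (a point): Middle of the floor of the keeper's notch, 198 mm above the bench, on top of the tumbler's right-hand (-y) front post; axes as the tumbler's. The keeper is a steel fork 26 mm wide: front leg 8 mm thick, 23 mm high above the notch floor, rear leg 42 mm high, notch 16 mm wide between. With the gate shut and the bar home, latch_end lies 2 mm above this point.
- station: Grey start/stop box, 78 x 124 mm, 60 mm high, fixed on the bench to the left or right of the tumbler, turned up to 50 degrees either way. Origin under its middle. Two buttons on top, 60 mm apart along its y.
- start (a joint): Travel of the start button, m: 0 released, 0.006 fully down; spring, about 5 N when fully down. A flat round black button 32 mm across in a low metal collar.
- start_top (a point): Centre of the top face of the start button, 82 mm above the bench when released.
- stop (a joint): Travel of the stop button, m: 0 released, 0.006 fully down. A black mushroom head 40 mm across; not to be pressed.
- stop_top (a point): Top of the mushroom stop button, 95 mm above the bench.
- stone_tub: white open plastic tub 130 x 100 mm, 55 mm high, filled with small white cast stones; bystander, origin in the middle of its underside
- water_bottle: clear water bottle, 66 mm across, 210 mm tall; bystander, origin in the middle of its underside
- tower_model: grey model castle tower, 94 mm across, 158 mm tall; bystander, origin in the middle of its underside
- wall_section: grey crenellated piece of model castle wall, 170 mm long (its y), 30 mm thick, 84 mm tall; bystander, origin in the middle of its underside
- pencil: yellow pencil 165 mm long, lying flat; bystander, origin in the middle of its underside
- cutter: grey craft knife 160 mm long, lying flat; bystander, origin in the middle of its underside
- paint_brush: flat brush 170 mm long, lying flat; bystander, origin in the middle of its underside

How it is judged:
On the way, in this order (a step that is already met when the one before it is completed fails the run):
1. the gate is shut with the latch bar down in the keeper's notch (value of joint gate below 0.035 rad and value of joint latch below 0.03 rad), for 0.2 s.
2. the start button is pressed fully down with the gate latched (all of step 1 and value of joint start above 0.005 m), for 0.05 s.
At the end, for the whole second after the job is handed in: The gate is shut (within 0.035 rad) with the latch bar down in the keeper's notch (within 0.03 rad of level), and the start button, having been pressed at least 5 of its 6 mm after that, is up again (within 1 mm), as is the stop button (all of step 1 and value of joint each of start, stop below 0.001 m); the robot touches nothing.
It fails at once if the start button is pressed (2.5 mm or more) before the gate is shut and latched (value of joint start above 0.0025 m and not (value of joint gate below 0.035 rad and value of joint latch below 0.03 rad)).
It fails at once if the stop button is pressed (2.5 mm or more) (value of joint stop above 0.0025 m).
It fails at once if another thing on the bench is moved by more than 30 mm (distance of any of stone_tub, water_bottle, tower_model, wall_section, pencil, cutter, paint_brush from where it was at the start of the episode above 0.03 m).
It also fails if it takes over 45 s, if anything falls off the work surface, if the arm or the gripper's body presses on something with over 40 N, if the wrist force passes 120 N, or if a joint passes its speed limit or range.

ROBOT

A 7-joint arm with a two-finger parallel gripper is mounted at the origin on the work surface. World frame = base frame: x ahead of the robot, y to its left, z up, the work surface at z = 0. Lengths are in m, angles in rad, forces in N, time in s.
With the tool pointing down it reaches from about 0.35 to 0.9 m from the base axis. Payload 7.2 kg.
Tool frame: the origin (TCP) lies between the finger pads; the fingertips stand 22 mm ahead of it and the grasp point (between the pads) lies 3 mm ahead of it; z points along the fingers, y is the line along which they close (so a half turn about z gives the same grasp; the last joint's range is limited). The gripper opens to 85 mm and grips with 20 to 120 N. Pads are 22 mm wide; open, the fingers measure 114 mm over their backs; the gripper's body (76 mm by 85 mm) begins 54 mm behind the grasp point. The pads swing forward as they close: fully open they stand 13 mm farther back than shut.
Start: joints at [-1.41, 0.411, -0.013, 1.596, 0.006, 1.134, -0.082], TCP at [0.142, 0.609, 0.253] pointing down, gripper open.
Joint ranges: [-2.95, 2.95], [-0.29, 1.99], [-1.47, 1.44], [0.14, 2.54], [-1.03, 4.17], [0.13, 1.85], [-2.86, 2.86]. Speed limits (rad/s): [2.39, 2.39, 3.01, 3.01, 3.14, 3.14, 3.14].

INTERFACE

Orientations are given as a rotation vector (axis times angle).
In Python, from station import arm, open_jaws, close, inverse_kinematics, camera, job_done, sensors gives the robot as it stands. Calls block until the motion is done:
- arm.movep(position, orientation): joint-space move of the TCP to a pose.
- arm.servo_line(position, orientation=None, max_speed=0.15): straight line of the TCP; orientation=None keeps the orientation; max_speed is the mean speed in m/s.
- arm.set_joints(angles): joint-space move.
- open_jaws() and close(force=None): open the fingers fully, or close them until they stop; force is the grip in N (None keeps the last).
- arm.dwell(seconds).
- inverse_kinematics(position, orientation): joint angles nearest the present ones, or None.
- camera(name): name is "side" or "top" or "wrist"; returns a dict with "img" (400x640x3 uint8, blue, green, red), "fx", "fy", "cx", "cy" (pixels), "T" (4x4, takes a point from camera to world coordinates). Camera axes: x right, y up, looking along -z (the intrinsics and any distortion apply to the point x, -y, -z); pixel columns grow to the right and rows downward; lengths in m; the calibration is good to about 2 mm. A picture is of the moment at which its call begins. There is no depth.
A pose or a line that the arm cannot do raises arm.PlanningError and nothing moves.
- job_done(): hands the job in; it is judged then, once.
Readings, each from a call of its own:
- sensors.current_t(): time.
- sensors.current_q(): joint angles.
- sensors.current_dq(): joint speeds.
- sensors.current_tau(): joint torques, N m.
- sensors.current_position(): TCP position.
- sensors.current_orientation(): TCP orientation.
- sensors.current_force(): force on the tool from outside, world axes, zero at the start.
- sensors.current_wrist_torque(): the same for the moment, N m.
- sensors.current_gripper_width(): finger opening in m.
- sensors.current_gripper_force(): force on a finger pad.
Only numpy, scipy, OpenCV 4.12 (cv2) and the standard library are available. Lean on these libraries where they do the work, as an engineer would, in place of code of your own. Each camera call takes 0.05 s, during which the arm holds its last target. There are 200 camera calls.

## Working session

There is one attempt and no reset: what is moved stays moved. The work goes in short steps, each a Python script; the robot and the scene stay as the last script left them, time stands still between calls to the robot, and variables do not carry over. Pictures are saved under pics/ and viewed, at most 10 in all, crops included, and the job is handed in when it is done.

```bash
ls; mkdir -p pics; python3 - <<'E'
from station import *
import cv2,numpy as np
for n in("top","side"):
    c=camera(n); cv2.imwrite(f"pics/{n}0.png",c["img"]); np.save(f"pics/{n}0.npy",c,allow_pickle=True)
    print(n,[c[k] for k in c if k!="img"])
print(sensors.current_t(),sensors.current_orientation())
E
```

```text
pics
top [451.5201558912656, 451.5201558912656, 324.04435604385145, 199.70988298867783, array([[ 0.00190234,  0.9942993 , -0.1066081 ,  0.35638402],
       [-0.99996424,  0.00276989,  0.00799026,  0.02182355],
       [ 0.00824   ,  0.10658909,  0.99426901,  1.66809299],
       [ 0.        ,  0.        ,  0.        ,  1.        ]])]
side [388.40516636288606, 388.40516636288606, 312.4304800126293, 189.2292046529799, array([[ 0.6991597 ,  0.45971649, -0.54757325, -0.1402186 ],
       [-0.71495973,  0.44646375, -0.53805455, -0.63076995],
       [-0.00288094,  0.76767889,  0.64082824,  0.98229965],
       [ 0.        ,  0.        ,  0.        ,  1.        ]])]
0.1 [-3.58645336e-01 -3.12099181e+00  2.34444236e-03]
```

View pics/top0.png

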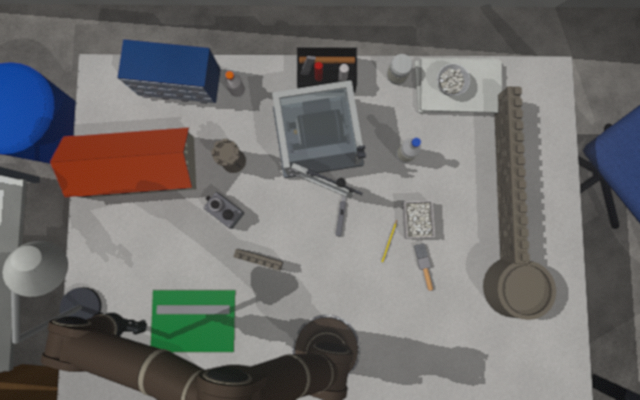

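View pics/side0.png

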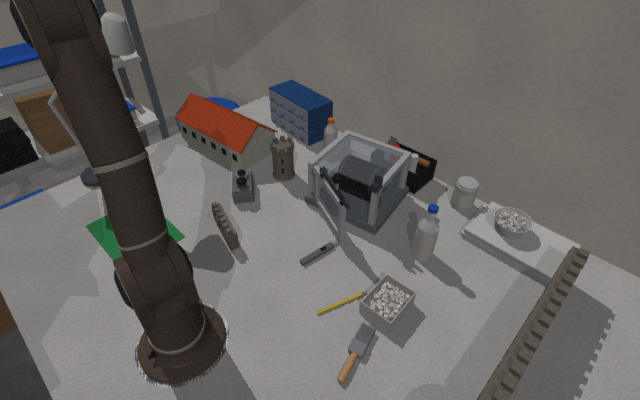

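The top view shows the tumbler at about (320,125), with the gate open from the hinge at about (283,172) to the free end at about (355,192). The start/stop box is at (223,207), the bottle at (410,150) and the cutter at (341,217). Next I'll enlarge both views around the gate and the box.

```bash
python3 - <<'E'
import cv2,numpy as np
a=cv2.imread("pics/top0.png");b=cv2.imread("pics/side0.png")
cv2.imwrite("pics/c1.png",cv2.resize(a[75:235,190:380],None,fx=4,fy=3.75,interpolation=cv2.INTER_CUBIC)[:600])
cv2.imwrite("pics/c2.png",cv2.resize(b[125:275,220:420],None,fx=4,fy=4,interpolation=cv2.INTER_CUBIC))
E
```

```text
(no output)
```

View pics/c1.png

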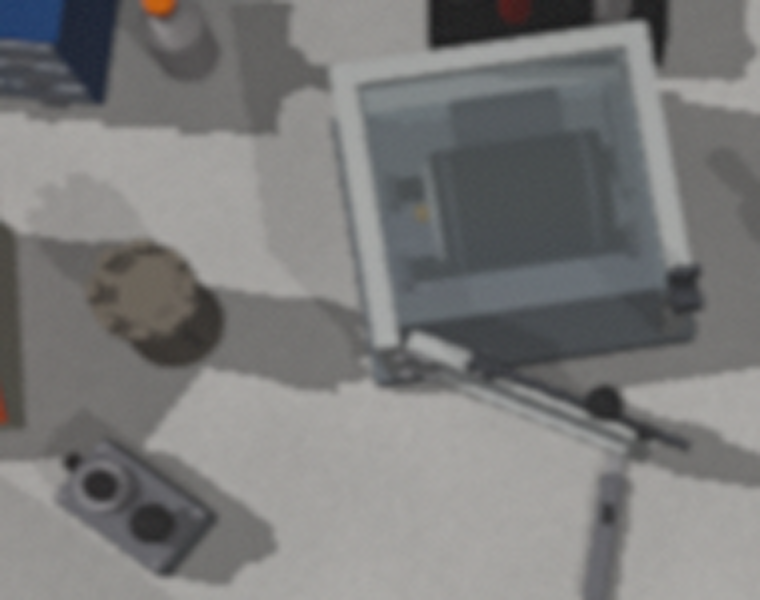

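View pics/c2.png

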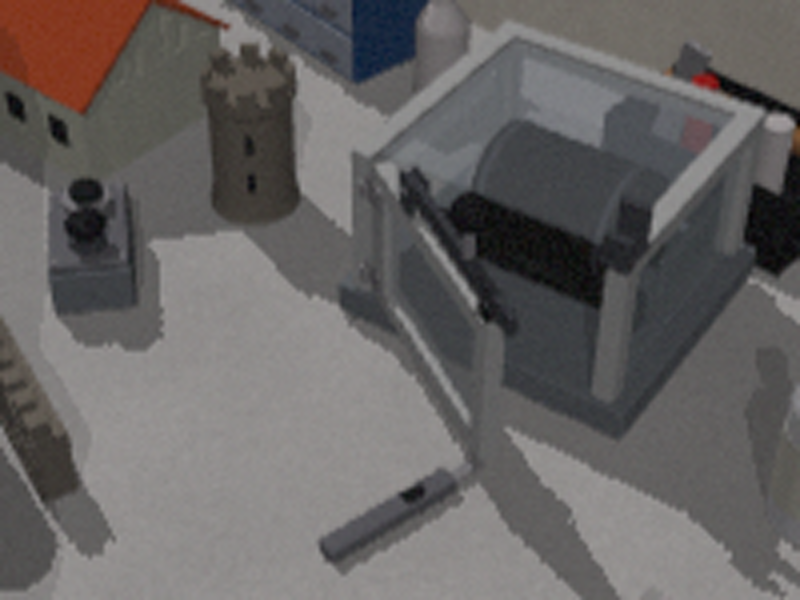

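```bash
cat > h.py <<'E'
import numpy as np
def load(n): return np.load(f"pics/{n}.npy",allow_pickle=True).item()
def ray(c,u,v):
    d=c["T"][:3,:3]@np.array([(u-c["cx"])/c["fx"],-(v-c["cy"])/c["fy"],-1.]); return c["T"][:3,3],d
def at(c,u,v,z):
    o,d=ray(c,u,v); return o+d*(z-o[2])/d[2]
def tri(r1,r2):
    (o1,d1),(o2,d2)=r1,r2
    s=np.linalg.lstsq(np.stack([d1,-d2],1),o2-o1,rcond=None)[0]
    p,q=o1+s[0]*d1,o2+s[1]*d2; return (p+q)/2,np.linalg.norm(p-q)
E
python3 - <<'E'
from h import *
np.set_printoptions(precision=4,suppress=True)
t,s=load("top0"),load("side0")
T=lambda x,y:(190+x/4,75+y/3.75); S=lambda x,y:(220+x/4,125+y/4)
for n,a,b,z in[("ball",(604,403),(467,210),.26),("start",(101,486),(87,188),.082),("stop",(153,523),(86,222),.09),("keeper",(685,285),(630,235),.23)]:
    print(n,at(t,*T(*a),z),at(s,*S(*b),z),*tri(ray(t,*T(*a)),ray(s,*S(*b))))
for n,a,z in[("barend",(687,445),.22),("pin end",(413,341),.22),("BL",(333,68),.195),("BR",(645,22),.195),("FR",(690,268),.195),("FL",(378,350),.195),("hinge?",(385,375),.19),("gatefree",(635,447),.19),("st c1",(110,440),.06),("st c2",(215,517),.06),("st c3",(165,575),.06),("st c4",(58,497),.06)]:
    print(n,at(t,*T(*a),z))
E
```

```text
ball [ 0.5621 -0.0428  0.26  ] [ 0.5674 -0.0383  0.26  ] [ 0.5616 -0.0428  0.2657] 0.0006277087747609144
start [0.5081 0.3922 0.082 ] [0.5143 0.3909 0.082 ] [0.5102 0.3899 0.0845] 0.005860112671806248
stop [0.4728 0.344  0.09  ] [0.4759 0.3412 0.09  ] [0.4745 0.3429 0.0897] 0.004228422561100115
keeper [ 0.6698 -0.1101  0.23  ] [ 0.6607 -0.1242  0.23  ] [ 0.6745 -0.113   0.2153] 0.004212097084764468
barend [ 0.5316 -0.1117  0.22  ]
pin end [0.6218 0.1105 0.22  ]
BL [0.8744 0.1815 0.195 ]
BR [ 0.9184 -0.0812  0.195 ]
FR [ 0.6928 -0.1176  0.195 ]
FL [0.6182 0.1408 0.195 ]
hinge? [0.5968 0.1352 0.19  ]
gatefree [ 0.5334 -0.0715  0.19  ]
st c1 [0.5543 0.3905 0.06  ]
st c2 [0.4808 0.2951 0.06  ]
st c3 [0.4256 0.3383 0.06  ]
st c4 [0.4995 0.4353 0.06  ]
```

```bash
cat >> h.py <<'E'
from scipy.spatial.transform import Rotation as Ro
def down(yaw):  # tool z down, tool y along gate x of that yaw
    y=np.array([np.cos(yaw),np.sin(yaw),0]);z=np.array([0,0,-1.]);return Ro.from_matrix(np.stack([np.cross(y,z),y,z],1)).as_rotvec()
E
python3 - <<'E'
from station import *
from h import *
import cv2
np.set_printoptions(precision=3,suppress=True)
p=sensors.current_position()
arm.servo_line([p[0],p[1],.40],max_speed=.25)
arm.movep([.562,-.043,.42],down(-.39))
print(sensors.current_q(),sensors.current_position(),sensors.current_t())
for n in("wrist","top"):
    c=camera(n); np.save(f"pics/{n}1.npy",c,allow_pickle=True); cv2.imwrite(f"pics/{n}1.png",c["img"])
c=load("wrist1"); print(c["T"],c["fx"],c["cx"],c["cy"])
E
```

```text
[-0.745  0.281  0.966  1.528 -0.232  1.454 -0.158] [ 0.562 -0.042  0.42 ] 3.5667
[[ 0.926  0.363  0.105  0.587]
 [-0.378  0.889  0.258  0.024]
 [ 0.    -0.278  0.96   0.54 ]
 [ 0.     0.     0.     1.   ]] 303.83056588599106 318.9255272276568 197.5259517479499
```

View pics/wrist1.png

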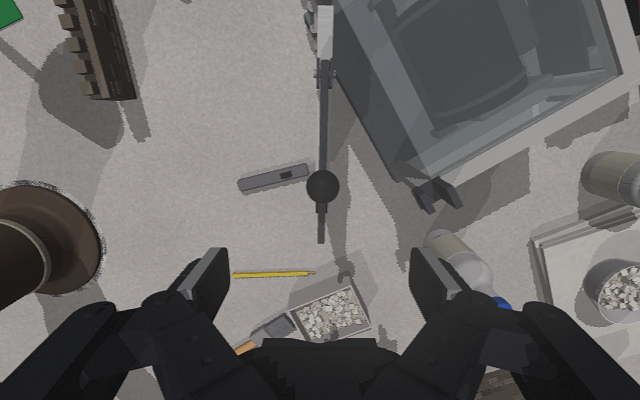

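The wrist view shows the ball at (323,186), the bar running from about (324,70) to its end at (321,242), and the keeper fork near (437,195).

```bash
python3 - <<'E'
from h import *
np.set_printoptions(precision=4,suppress=True)
w,t=load("wrist1"),load("top0")
b=at(w,323,186,.26); e=at(w,321,242,.22); m=at(w,324.5,75,.22)
print(b,e,m,tri(ray(w,323,186),ray(t,341,182.5)))
u=(m-e)[:2]; L=np.linalg.norm(u);u/=L; psi=np.arctan2(-u[0],u[1]); x=np.array([u[1],-u[0]])
print("yaw",psi,L)
H=b[:2]+.175*u-.009*x; print("hinge",H)
for k in((425,201),(450,193)): print(at(w,*k,.235))
for k in((415,178),(640,58)): print(at(w,*k,.195))
y=.165; R=np.array([[np.cos(y),-np.sin(y)],[np.sin(y),np.cos(y)]])
print("notch pred",H+R@[.009,-.238])
E
```

```text
[ 0.5645 -0.0423  0.26  ] [ 0.5344 -0.1121  0.22  ] [0.6046 0.0517 0.22  ] (array([ 0.5635, -0.0436,  0.2525]), np.float64(0.0011940774060570977))
yaw -0.4050975204240159 0.17826514195129065
hinge [0.6252 0.1221]
[ 0.6554 -0.1037  0.235 ]
[ 0.682  -0.1051  0.235 ]
[ 0.6616 -0.0892  0.195 ]
[ 0.9169 -0.0552  0.195 ]
notch pred [ 0.6732 -0.1112]
```

```bash
cat >> h.py <<'E'
H=np.array([.623,.122]); YT=.165
def ball(g,th):  # ball centre for gate angle g, latch angle th
    y=YT-g; R=np.array([[np.cos(y),-np.sin(y)],[np.sin(y),np.cos(y)]])
    r=.07+.105*np.cos(th)-.05*np.sin(th)
    return np.r_[H+R@[.009,-r],.21+.105*np.sin(th)+.05*np.cos(th)]
E
python3 - <<'E'
from station import *
from h import *
np.set_printoptions(precision=3,suppress=True)
up=np.array([0,0,.003])
def st(s): print(s,sensors.current_position(),sensors.current_force(),round(sensors.current_gripper_width(),4),round(sensors.current_t(),2))
b=ball(.56,0); print(b)
for g in(.56,.3,0): print(inverse_kinematics(ball(g,.3)+up,down(YT-g)))
arm.servo_line(b+up,down(YT-.56),max_speed=.15)
st("at"); close(20); st("gripped")
for th in(.1,.2,.3): arm.servo_line(ball(.56,th)+up,down(YT-.56),max_speed=.08); st(th)
import cv2
c=camera("wrist"); cv2.imwrite("pics/w2.png",c["img"])
c=camera("side"); cv2.imwrite("pics/s2.png",cv2.resize(c["img"][125:275,250:420],None,fx=4,fy=4))
E
```

```text
[ 0.564 -0.043  0.26 ]
[-0.719  0.382  0.913  1.72  -0.322  1.199 -0.116]
[-0.617  0.451  0.848  1.62  -0.353  1.232  0.165]
[-0.533  0.526  0.78   1.496 -0.378  1.275  0.454]
at [ 0.564 -0.043  0.264] [-0.492 -0.834  0.617] 0.0856 4.87
gripped [ 0.564 -0.043  0.263] [-0.997  0.117  3.038] 0.0304 5.42
0.1 [ 0.566 -0.038  0.273] [ 0.543 -1.41  -3.49 ] 0.0306 5.71
0.2 [ 0.569 -0.032  0.283] [ 0.731 -2.971 -2.316] 0.0304 6.0
0.3 [ 0.572 -0.025  0.292] [-0.361 -1.868 -0.967] 0.0305 6.29
```

View pics/s2.png

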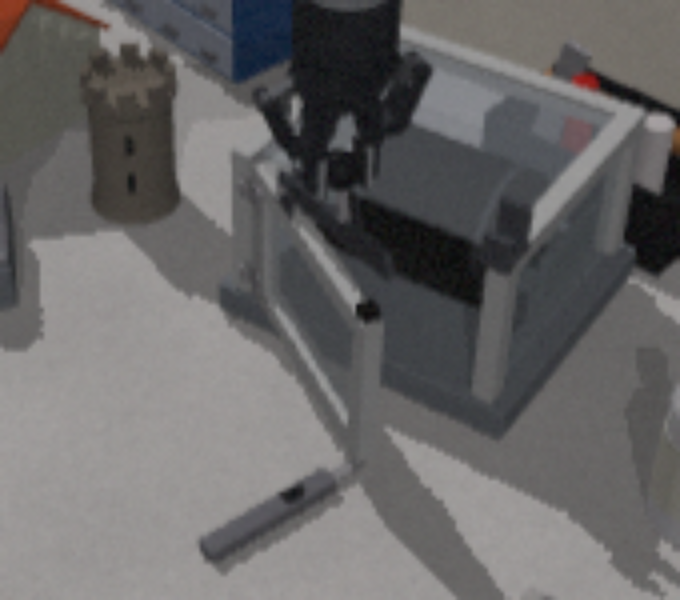

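The ball at (345,165) is held in the jaws, and the bar is lifted clear of the gate, whose rest pad shows at (368,310). Now I swing the gate shut.

```bash
python3 - <<'E'
from station import *
from h import *
import cv2
np.set_printoptions(precision=3,suppress=True)
up=np.array([0,0,.003])
def st(s): print(s,sensors.current_position(),sensors.current_force(),round(sensors.current_gripper_width(),4),round(sensors.current_t(),2))
for g in(.48,.4,.32,.24,.16,.1,.05,.02,0,-.015):
    arm.servo_line(ball(g,.3)+up,down(YT-g),max_speed=.1); st(g)
    f=sensors.current_force()
    if np.linalg.norm(f)>20: print("stop"); break
c=camera("wrist"); cv2.imwrite("pics/w3.png",c["img"]); np.save("pics/w3.npy",c,allow_pickle=True)
E
```

```text
0.48 [ 0.583 -0.029  0.292] [-1.201 -2.78  -1.079] 0.0305 6.67
0.4 [ 0.595 -0.032  0.292] [-1.096 -4.021 -0.231] 0.0302 6.94
0.32 [ 0.608 -0.034  0.292] [-1.099 -4.626  0.336] 0.0303 7.22
0.24 [ 0.62  -0.035  0.292] [ 0.281 -5.21   0.722] 0.0303 7.49
0.16 [ 0.633 -0.034  0.292] [-0.113 -4.565  1.136] 0.0307 7.77
0.1 [ 0.642 -0.034  0.292] [-0.132 -5.229  2.027] 0.0304 8.02
0.05 [ 0.65  -0.032  0.292] [ 1.162 -4.574  1.668] 0.0306 8.27
0.02 [ 0.655 -0.032  0.292] [ 0.449 -5.719  2.241] 0.0307 8.52
0 [ 0.658 -0.031  0.293] [ 1.415 -6.246  2.334] 0.0307 8.77
-0.015 [ 0.66  -0.031  0.293] [ 0.966 -6.053  1.303] 0.0305 9.02
```

View pics/w3.png

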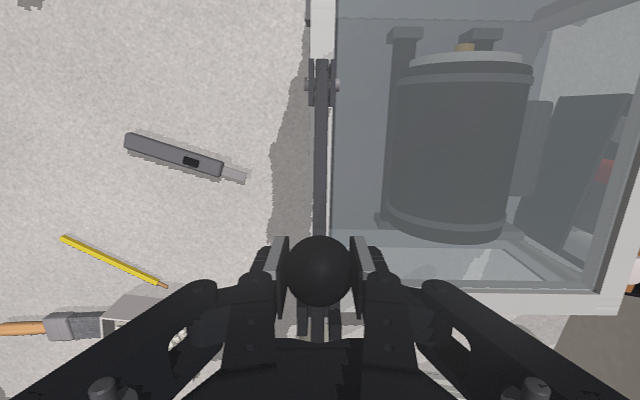

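The bar (column 320) now lies between the keeper legs (about 302 and 337), and there's no stop force yet. I'll press on to the stop and then lower the bar.

```bash
python3 - <<'E'
from station import *
from h import *
import cv2
np.set_printoptions(precision=3,suppress=True)
up=np.array([0,0,.003])
xd=np.array([np.cos(YT),np.sin(YT),0])
def st(s): print(s,sensors.current_position(),sensors.current_force(),round(sensors.current_force()@xd,2),round(sensors.current_t(),2))
f0=sensors.current_force()@xd
for g in np.arange(-.025,-.08,-.01):
    arm.servo_line(ball(g,.3)+up,down(YT-g),max_speed=.05); st(g)
    if sensors.current_force()@xd-f0<-5: break
for th in(.2,.1,.03,-.01):
    arm.servo_line(ball(g,th)+up,down(YT-g),max_speed=.06); st(th)
c=camera("wrist"); cv2.imwrite("pics/w4.png",c["img"]); np.save("pics/w4.npy",c,allow_pickle=True)
E
```

```text
-0.025 [ 0.66  -0.031  0.292] [-2.197 -6.567  2.279] -3.25 9.32
-0.035 [ 0.661 -0.031  0.292] [-6.612 -7.719  2.924] -7.79 9.57
0.2 [ 0.662 -0.038  0.283] [-8.225 -6.923  2.005] -9.25 9.91
0.1 [ 0.663 -0.044  0.273] [-7.939 -7.596  1.627] -9.08 10.25
0.03 [ 0.663 -0.048  0.265] [-7.73  -5.669  0.251] -8.56 10.53
-0.01 [ 0.664 -0.049  0.262] [-12.422  -3.885   7.116] -12.89 10.78
```

View pics/w4.png

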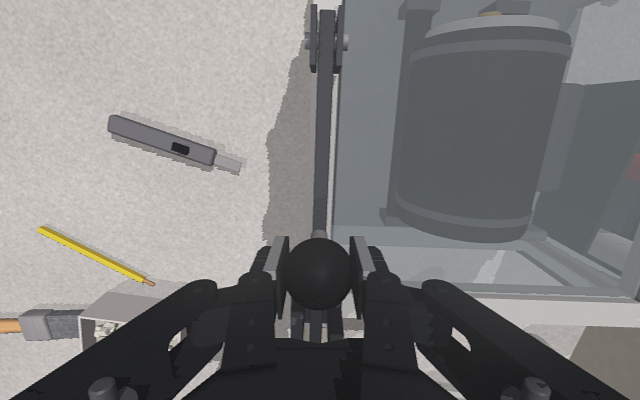

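```bash
python3 - <<'E'
from station import *
from h import *
import cv2
np.set_printoptions(precision=4,suppress=True)
open_jaws()
p=sensors.current_position(); arm.servo_line([p[0],p[1],.40],max_speed=.25)
c=camera("wrist"); np.save("pics/w5.npy",c,allow_pickle=True); a=c["img"]
close()
arm.movep([.49,.32,.30],down(-.63))
c=camera("wrist"); np.save("pics/w6.npy",c,allow_pickle=True); b=c["img"]
print(sensors.current_q(),sensors.current_t(),sensors.current_force())
cv2.imwrite("pics/w56.png",np.hstack([a[:,160:480],b[:,160:560]]))
E
```

```text
[-1.2889  0.388   0.8594  1.6742 -0.3096  1.2217 -0.9906] 14.525 [ 0.5649 -0.3383 -0.0905]
```

View pics/w56.png

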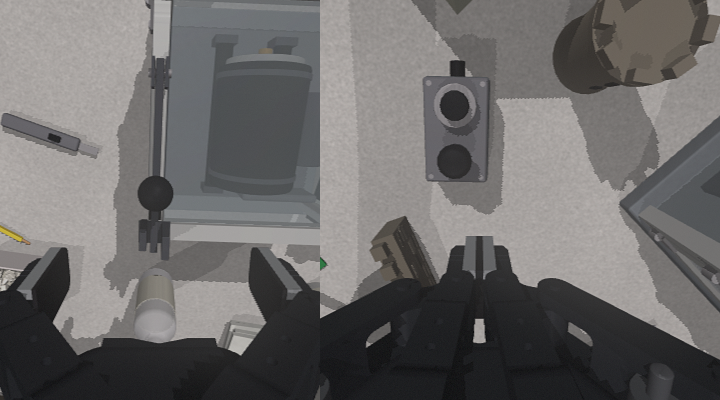

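The left half shows the bar down between the keeper legs at (153,238), with the ball at (155,193). The right half shows the start button at wrist pixel (294,105) and the stop button at (294,161).

```bash
python3 - <<'E'
from h import *
np.set_printoptions(precision=4,suppress=True)
w,v,t=load("w5"),load("w6"),load("top0")
print("ball",at(w,315.5,193.5,.26),"level&shut pred",ball(0,0),ball(-.035,0),"lat .14",ball(0,.14))
m,e=at(w,319,90,.22),at(w,315.5,215,.22);u=m-e;print("bar yaw",np.arctan2(-u[0],u[1]))
s,q=at(v,294.5,105,.082),at(v,294.5,161,.09)
print("start",s,"stop",q,np.linalg.norm((s-q)[:2]),np.arctan2(*(s-q)[1::-1]), tri(ray(v,294.5,105),ray(t,215.5,204.6)))
E
```

```text
ball [ 0.6621 -0.0493  0.26  ] level&shut pred [ 0.6606 -0.0491  0.26  ] [ 0.6666 -0.0477  0.26  ] lat .14 [ 0.6593 -0.0412  0.2742]
bar yaw 0.1704560977645656
start [0.5128 0.3953 0.082 ] stop [0.4776 0.3483 0.09  ] 0.05876202378816232 0.9280774315804562 (array([0.511 , 0.3971, 0.0556]), np.float64(0.001093796516128094))
```

The gate is shut and the bar is level, and the button spacing of 59 mm fits the given 60 mm. I'll press the start button now.

```bash
python3 - <<'E'
from station import *
from h import *
import cv2
np.set_printoptions(precision=3,suppress=True)
o=down(.928-np.pi/2); x,y=.512,.3945
arm.movep([x,y,.16],o); arm.servo_line([x,y,.108],max_speed=.1)
f0=sensors.current_force()[2]
for z in np.arange(.104,.088,-.001):
    arm.servo_line([x,y,z],max_speed=.03)
    f=sensors.current_force()[2]-f0; print(round(z,3),sensors.current_position()[2].round(4),round(f,1))
    if f>12: break
arm.dwell(.2); print(sensors.current_force())
arm.servo_line([x,y,.25],max_speed=.15)
c=camera("wrist"); b=c["img"]; c=camera("top")
cv2.imwrite("pics/w7.png",np.hstack([b[:,160:480],cv2.resize(c["img"][75:235,190:380],(475,400))]))
print(sensors.current_t())
E
```

```text
0.104 0.1043 -0.7
0.103 0.1032 2.1
0.102 0.1021 1.7
0.101 0.1011 2.9
0.1 0.1001 3.0
0.099 0.0991 3.7
0.098 0.0982 4.0
0.097 0.0981 12.5
[-2.286 -0.676 12.856]
19.375
```

View pics/w7.png

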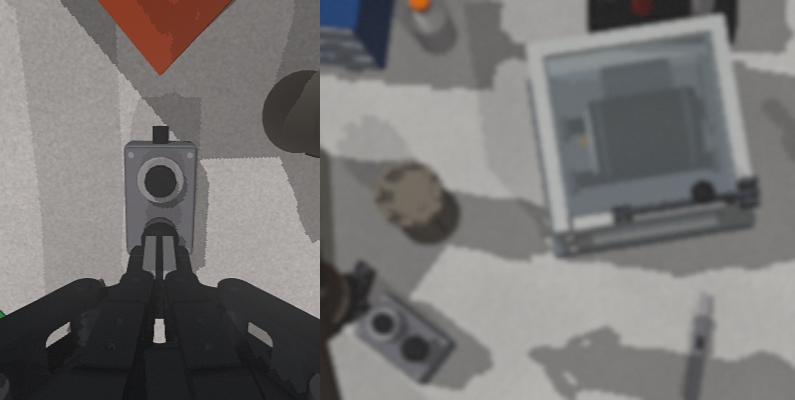

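The force profile shows the spring and then a hard bottom after 6 mm of travel, so the button went fully down. In the picture the button is up again (160,181), the gate is shut and the bar is in the keeper (745,190). The robot is touching nothing.

```bash
python3 -c "
from station import *
print(job_done())"
```

```text
the job is handed in; nothing more can be done
None
```

I shut the gate with the latch bar home in the notch, then pressed the start button to its bottom stop and released it, and handed the job in at about 19 s on the robot's clock; no verdict was shown.

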